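# Cycle a filter wheel and hold a sprung shutter half open

### The job

Get the light port ready for a reading: with its shutter left shut, take the upright crank knob and turn the filter wheel clockwise, seen from above, through more than a full turn: the knob passes the small pointer post once and comes up against its stop when it reaches the pointer again. Then slide the sprung shutter by its upright tab to half of its 50 mm travel (25 mm, the tab level with the middle mark on the rails) and keep it there: the program finishes while the gripper is still holding the shutter half open. Do not shift the weight, the bottle or the petri dish that stand around.

Things in the scene. Friction and masses are not known exactly. Their poses are not given: they have to be found in the camera images.
- rig: the light port, a fixture screwed down on the worktop: grey base plate 190 (x) x 340 (y) x 12 mm, with the filter wheel over its +y half and a white shutter housing over its -y half. Origin: centre of the underside of the base plate; z up. The housing (x -57 to 57 mm with the spring barrels at its sides, y -165 to 30 mm) has its flat deck and two rails at 62 mm above the worktop. The pointer is a small post at the +y end of the base (y = 166 mm, 44 mm high)
- wheel_axis (a point): point on the upright axis of the filter wheel, 88 mm above the worktop (the height at which to grip the knob); at x = 0, y = +70 mm in the rig's frame. The wheel is an aluminium disc 176 mm across with its top 37 mm above the worktop; a hub reaches 49 mm
- crank_knob (a point): the upright crank knob of the wheel: a black round handle 17 to 19 mm thick that revolves freely on its steel pin, from 64 to 106 mm above the worktop, 42 mm from the wheel's axis. This point lies on its axis, 88 mm above the worktop
- wheel (a joint): turn of the filter wheel, rad, grows clockwise seen from above; stops at 0 and at 7.5. It starts between 0.1 and 1.0. At 7.5 the knob lies at the pointer, i.e. from the wheel's axis in the rig's +y direction. Light friction, under 1 N at the knob; it stays where it is left
- gate (a joint): travel of the shutter, m: 0 shut, 0.050 fully open, moving along the rig's -y direction; half travel is 0.025 (tab level with the middle one of three black marks on each rail). Its return spring pulls with 3 N when shut, 6 N at half, 9 N fully open, and shuts it when it is let go
- gate_tab (a point): middle of the upright aluminium tab of the shutter, 88.5 mm above the worktop; the tab is 30 mm wide (rig x), 10 mm thick (rig y, the sliding direction) and its top is 105.5 mm above the worktop; at its foot a flange 26 mm long (rig y) ends 64 mm above the worktop
- weight_mid (a point): middle of a brass weight, 29 mm across and 50 mm high, standing on the base plate beside the shutter housing; to be left alone
- bottle_mid (a point): middle of a small capped bottle, 44 mm across and 92 mm high, standing behind the fixture; to be left alone
- petri_mid (a point): middle of a petri dish, 92 mm across and 16 mm high, lying behind the fixture; to be left alone

How it is judged:
By the outcome, as a careful person would: the job done as asked, in the order asked, and still so for the second after the job is handed in, while the arm keeps its last pose, push and grip.
It also fails if it takes over 54 s, if anything falls off the work surface, if the arm or the gripper's body presses on something with over 40 N, if the wrist force passes 120 N, or if a joint passes its speed limit or range.

### The arm

A 6-joint arm with a two-finger parallel gripper is mounted at the origin on a cart in front of the work surface, level with it; the furniture and walls round the work are solid. World frame = base frame: x ahead of the robot, y to its left, z up, the work surface at z = 0. Lengths are in m, angles in rad, forces in N, time in s.
With the tool pointing down it reaches from about 0.275 to 0.875 m from the base axis. Payload 12.5 kg.
Tool frame: the origin (TCP) lies at the very end of the fingers, on their centre line; the grasp point (between the pads) lies r.tcp_to_grasp behind it (r.tcp_to_grasp is the distance from the TCP to the grasp point, in m); z points along the fingers, x is the direction in which the jaws open and shut, and the axes are right-handed (so a half turn about z gives the same grasp; the last joint's range is limited). The gripper opens to 85 mm and grips with 20 to 120 N. Pads are 22 mm wide; open, the fingers measure 114 mm over their backs; the gripper's body (76 mm by 85 mm) begins 54 mm behind the grasp point. The pads swing forward as they close: fully open they stand 13 mm farther back than shut.
Start: joints at [1.025, 0.351, 1.652, -0, 1.139, -0.085], TCP at [0.245, 0.493, 0.231] pointing down, gripper open.
Joint ranges: [-2.75, 2.75], [-0.79, 2.1], [0.01, 2.65], [-1.57, 4.71], [0.07, 3.14], [-2.87, 2.87]. Speed limits (rad/s): [2.22, 2.22, 2.79, 3.14, 3.14, 3.14].

### API

Orientations are given as a rotation vector (axis times angle).
In Python, from workcell import r gives the robot as it stands. Calls block until the motion is done:
- r.goto(position, orientation): joint-space move of the TCP to a pose.
- r.servo_line(position, attitude=None, speed=0.15, stop_force=None): straight line of the TCP; attitude=None keeps the orientation; speed is the mean speed in m/s. With stop_force (N) it stops when the force on the tool has changed by that much, and returns True; else False.
- r.move_joints(angles): joint-space move.
- r.set_gripper(opening, newtons=None): opening from 0.0 (shut) to 1.0 (fully open); newtons is the grip in N (None keeps the last); returns when the fingers have stopped.
- r.pause(seconds).
- r.solve_ik(position, orientation): joint angles nearest the present ones, or None.
- r.capture(name): name is "scene" or "top" or "wrist"; returns a dict with "pixels" (400x640x3 uint8, red, green, blue), "fx", "fy", "cx", "cy" (pixels), "T" (4x4, takes a point from camera to world coordinates). Camera axes: x right, y up, looking along -z (the intrinsics and any distortion apply to the point x, -y, -z); pixel columns grow to the right and rows downward; lengths in m; the calibration is good to about 2 mm. A picture is of the moment at which its call begins. There is no depth.
A pose or a line that the arm cannot do raises r.Unreachable and nothing moves.
- r.finish_job(): hands the job in, once; it reports no verdict.
Readings, each from a call of its own:
- r.current_t(): time.
- r.current_joint_pos(): joint angles.
- r.current_qd(): joint speeds.
- r.current_tau(): joint torques, N m.
- r.current_ee_pos(): TCP position.
- r.current_tool_rot(): TCP orientation.
- r.current_contact_force(): force on the tool from outside, world axes, zero at the start.
- r.current_moment(): the same for the moment, N m.
- r.current_grip_width(): opening from 0.0 (shut) to 1.0 (fully open).
Only numpy, scipy, OpenCV 4.12 (cv2) and the standard library are available. Lean on these libraries where they do the work, as an engineer would, in place of code of your own. Each camera call takes 0.05 s, during which the arm holds its last target.

## Working session

There is one attempt and no reset: what is moved stays moved. The work goes in short steps, each a Python script; the robot and the scene stay as the last script left them, time stands still between calls to the robot, and variables do not carry over. Pictures are saved under pics/ and viewed, and the job is handed in when it is done.

```bash
mkdir -p pics; ls; python3 - <<'E'
from workcell import r
import cv2,numpy as np
for n in ["scene","top","wrist"]:
    c=r.capture(n); cv2.imwrite(f"pics/{n}0.png",c["pixels"][:,:,::-1])
    print(n,[c[k] for k in("fx","fy","cx","cy")],[k for k in c]); print(np.round(c["T"],4).tolist())
    np.save(f"{n}0.npy",c,allow_pickle=True)
print(r.tcp_to_grasp,r.current_t(),r.current_tool_rot(),r.current_ee_pos())
E
```

```text
pics
scene [403.8191925758767, 403.8191925758767, 321.61995505074157, 198.61932500575267] ['pixels', 'fx', 'fy', 'cx', 'cy', 'T']
[[0.861, 0.2419, -0.4473, 0.208], [-0.5086, 0.4126, -0.7558, -0.7843], [0.0017, 0.8782, 0.4783, 0.4694], [0.0, 0.0, 0.0, 1.0]]
top [401.00620653024833, 401.00620653024833, 315.1196185900719, 206.8097227556554] ['pixels', 'fx', 'fy', 'cx', 'cy', 'T']
[[0.0083, 0.9961, -0.0881, 0.4886], [-0.9999, 0.007, -0.0155, -0.1502], [-0.0148, 0.0883, 0.996, 0.91], [0.0, 0.0, 0.0, 1.0]]
wrist [304.29537860724196, 304.29537860724196, 325.40313389925717, 198.08438863343844] ['pixels', 'fx', 'fy', 'cx', 'cy', 'T']
[[0.4451, -0.8614, -0.2447, 0.1827], [0.8955, 0.428, 0.1223, 0.5226], [-0.0006, -0.2735, 0.9619, 0.3734], [0.0, 0.0, 0.0, 1.0]]
0.0187 0.15 [ 2.66971983e+00  1.65518832e+00 -1.26130471e-03] [0.24442026 0.49242193 0.23088255]
```

View pics/top0.png

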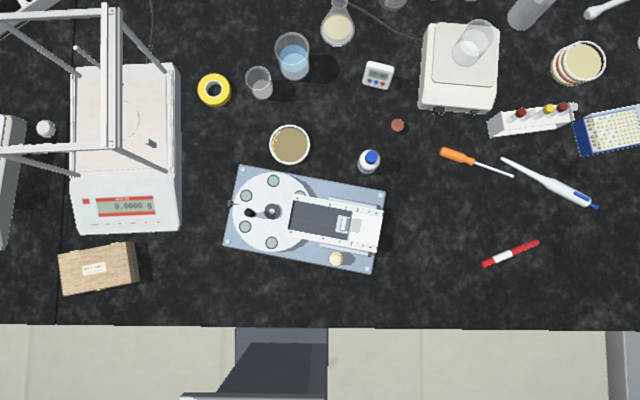

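View pics/scene0.png

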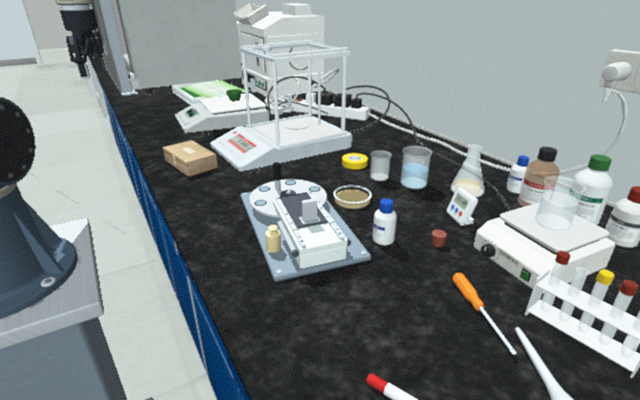

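```bash
cat > h.py <<'E'
import numpy as np,cv2
def ray(c,u,v):
    T=c["T"];d=np.array([(u-c["cx"])/c["fx"],-(v-c["cy"])/c["fy"],-1.0]);return T[:3,3],T[:3,:3]@d
def pix2(c,u,v,z):
    o,d=ray(c,u,v);return (o+d*(z-o[2])/d[2])
def proj(c,p):
    q=c["T"][:3,:3].T@(np.asarray(p)-c["T"][:3,3]);return c["cx"]+c["fx"]*q[0]/-q[2],c["cy"]-c["fy"]*q[1]/-q[2]
def crop(c,u0,v0,u1,v1,s,name):
    im=c["pixels"][v0:v1,u0:u1,::-1];cv2.imwrite(name,cv2.resize(im,None,fx=s,fy=s,interpolation=cv2.INTER_CUBIC))
E
python3 - <<'E'
import numpy as np
from h import *
t=np.load("top0.npy",allow_pickle=True).item();s=np.load("scene0.npy",allow_pickle=True).item()
crop(t,215,140,400,285,4,"pics/topc.png");crop(s,230,150,410,290,4,"pics/scc.png")
for p in [(238,165),(385,190),(372,274),(223,246)]: print(pix2(t,*p,0.012))
E
```

```text
[0.66235518 0.0400539  0.012     ]
[ 0.6071562  -0.29325934  0.012     ]
[ 0.41982655 -0.26327991  0.012     ]
[0.47862498 0.06904651 0.012     ]
```

View pics/topc.png

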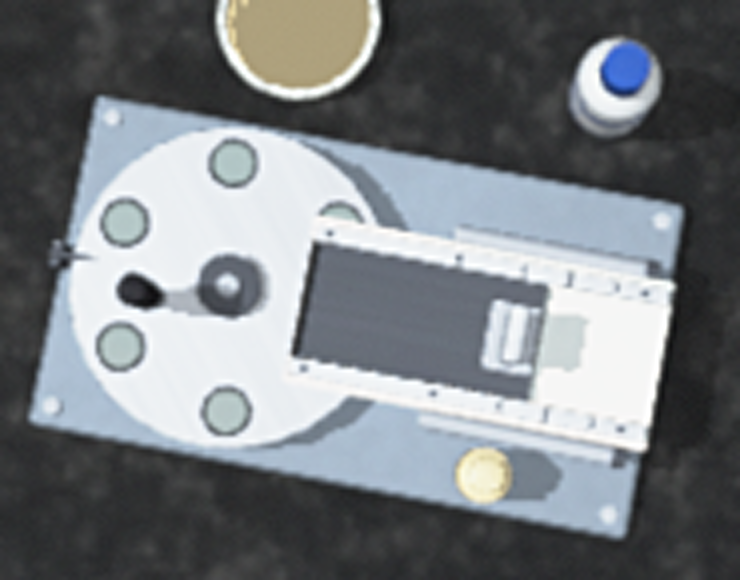

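View pics/scc.png

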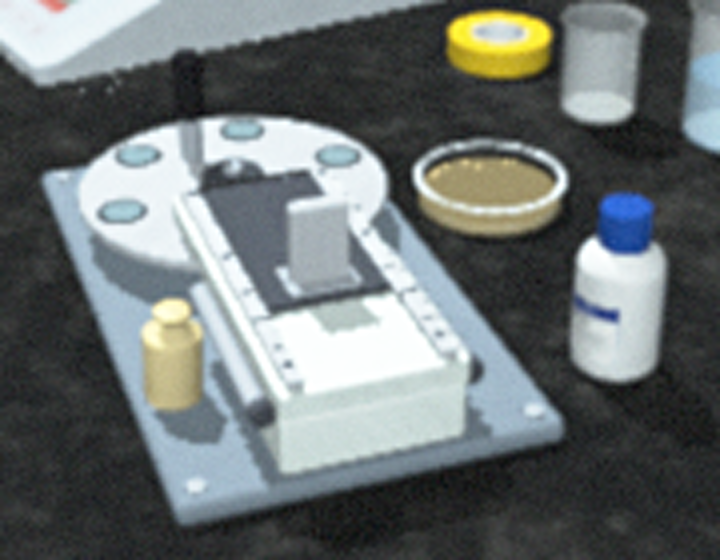

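```bash
cat > fit.py <<'E'
import numpy as np
from h import *
from scipy.optimize import least_squares
t=np.load("top0.npy",allow_pickle=True).item();s=np.load("scene0.npy",allow_pickle=True).item()
U=lambda c,o:((c[0]+.5)/4-.5+o[0],(c[1]+.5)/4-.5+o[1])
X,Y=.095,.170
obs=[(t,(98,97),(X,Y,.012)),(t,(685,205),(X,-Y,.012)),(t,(627,538),(-X,-Y,.012)),(t,(30,420),(-X,Y,.012)),(t,(228,284),(0,.07,.049)),
(s,(42,172),(-X,Y,.012)),(s,(180,523),(-X,-Y,.012)),(s,(564,440),(X,-Y,.012)),(s,(235,166),(0,.07,.049))]
def W(p,q): c,sn=np.cos(p[2]),np.sin(p[2]);return np.array([p[0]+c*q[0]-sn*q[1],p[1]+sn*q[0]+c*q[1],q[2]])
def f(p,sel=obs): return np.concatenate([np.subtract(proj(c,W(p,q)),U(px,(215,140) if c is t else (230,150))) for c,px,q in sel])
if __name__=="__main__":
  for sel in (obs,[o for o in obs if o[0] is t],[o for o in obs if o[0] is s]):
    r=least_squares(f,[.54,-.11,-.17],args=(sel,));print(r.x,np.round(r.fun.reshape(-1,2),1).tolist())
  p=least_squares(f,[.54,-.11,-.17]).x
  ax=W(p,(0,.07,.088));print("axis",ax)
  k=pix2(t,*U((140,290),(215,140)),.085);print("knob(top)",k,(k-ax), np.hypot(*(k-ax)[:2]))
  tb=pix2(t,*U((516,330),(215,140)),.1055);d=tb[:2]-p[:2];c,sn=np.cos(p[2]),np.sin(p[2]);print("tab",tb,"rig",c*d[0]+sn*d[1],-sn*d[0]+c*d[1])
  for q in (0,.5,1.0):pass
E
python3 fit.py
```

```text
[ 0.54226078 -0.11510577 -0.18503672] [[1.4, -0.8], [2.0, 0.4], [1.3, 0.9], [0.7, 0.7], [1.5, 0.3], [-0.7, -0.7], [-1.4, -3.5], [0.8, -4.9], [-0.8, -1.0]]
[ 0.54297815 -0.11206951 -0.18087388] [[-0.2, -0.9], [0.5, -0.3], [0.1, 0.3], [-0.5, 0.7], [0.1, 0.1]]
[ 0.53931618 -0.12403563 -0.1946433 ] [[0.1, 0.8], [-1.8, -0.2], [1.9, -1.5], [0.1, 0.8]]
axis [ 0.55513956 -0.0463007   0.088     ]
knob(top) [ 0.54961882 -0.00203317  0.085     ] [-0.00552074  0.04426754 -0.003     ] 0.04461046191351635
tab [ 0.52936311 -0.19514802  0.1055    ] rig 0.002048883795036942 -0.08104883955373478
```

```bash
cat >> h.py <<'E'
from scipy.spatial.transform import Rotation as R
def ori(yaw): # tool x at yaw, z down
    x=np.array([np.cos(yaw),np.sin(yaw),0]);z=np.array([0,0,-1.]);return R.from_matrix(np.c_[x,np.cross(z,x),z]).as_rotvec()
E
python3 - <<'E'
from workcell import r
from h import *
r.goto([.53,-.05,.24],ori(np.pi/2-.181))
print(r.current_t(),r.current_joint_pos(),r.current_ee_pos())
c=r.capture("wrist");np.save("w1.npy",c,allow_pickle=True);cv2.imwrite("pics/w1.png",c["pixels"][:,:,::-1])
c=r.capture("top");np.save("t1.npy",c,allow_pickle=True);
E
```

```text
2.3417 [-1.80377603e-01  3.09538455e-01  1.68718484e+00  1.09801278e-04
  1.14489253e+00 -1.57092456e+00] [ 0.53004742 -0.04936549  0.23999332]
```

View pics/w1.png

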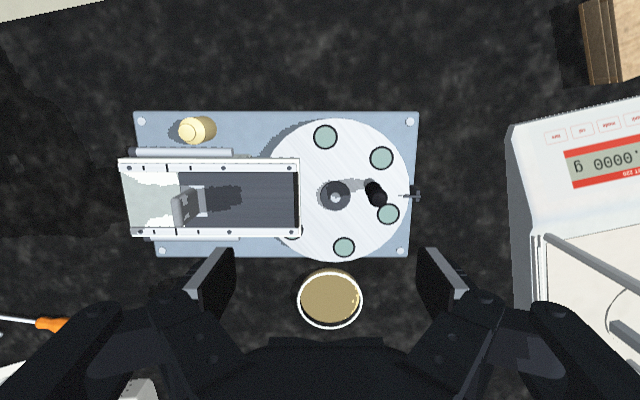

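```bash
python3 - <<'E'
import numpy as np
from h import *
c=np.load("w1.npy",allow_pickle=True).item()
crop(c,110,90,270,280,4,"pics/w1a.png");crop(c,260,90,430,280,4,"pics/w1b.png")
E
```

```text
(no output)
```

View pics/w1a.png

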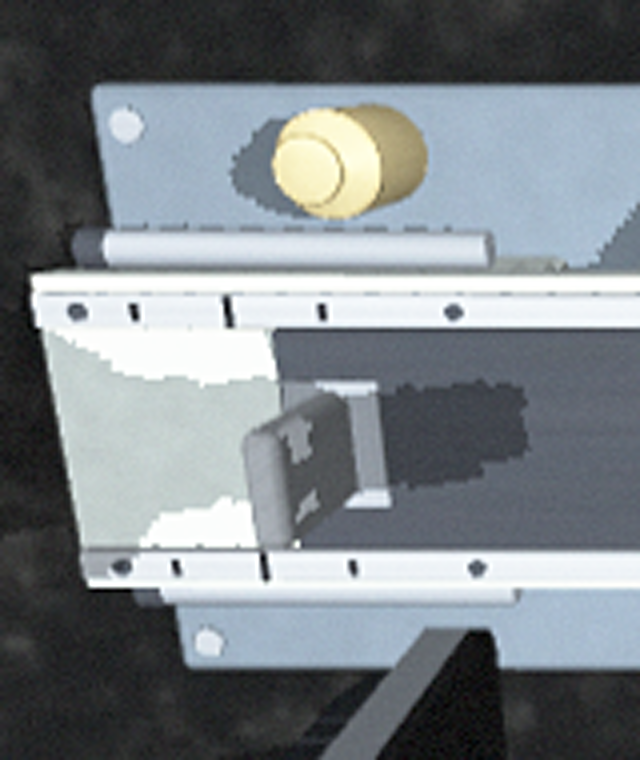

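View pics/w1b.png

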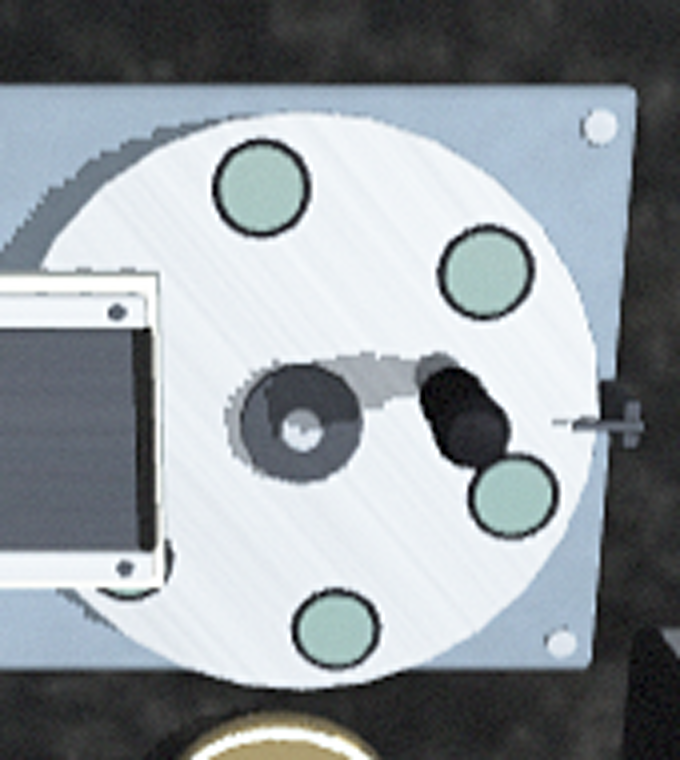

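```bash
cat > fit2.py <<'E'
from fit import *
w=np.load("w1.npy",allow_pickle=True).item()
A=(110,90);B=(260,90)
ow=[(w,(94,86),A,(-X,-Y,.012)),(w,(186,668),A,(X,-Y,.012)),(w,(636,88),B,(-X,Y,.012)),(w,(590,668),B,(X,Y,.012)),(w,(302,427),B,(0,.07,.049))]
def g(p): return np.concatenate([np.subtract(proj(c,W(p,q)),U(px,o)) for c,px,o,q in ow])
p=least_squares(g,[.54,-.11,-.18]);print(p.x,np.round(p.fun.reshape(-1,2),1).tolist())
# free height/tilt check: add z offset
g5=lambda a:np.concatenate([np.subtract(proj(c,W(a,np.add(q,(0,0,a[3])))),U(px,o)) for c,px,o,q in ow])
p5=least_squares(g5,[.54,-.11,-.18,0]);print(p5.x,np.round(p5.fun.reshape(-1,2),1).tolist())
pt=least_squares(f,[.54,-.11,-.18],args=([o for o in obs if o[0] is t],)).x
def rig(p,v):
    d=v[:2]-p[:2];c,sn=np.cos(p[2]),np.sin(p[2]);return np.array([c*d[0]+sn*d[1],-sn*d[0]+c*d[1]])
p=p.x
print("axis w",W(p,(0,.07,.088)),"axis t",W(pt,(0,.07,.088)))
k=pix2(w,*U((474,435),B),.106);print("knob",k,"rig rel axis",rig(p,k)-[0,.07])
k=pix2(t,*U((136,290),(215,140)),.106);print("knob top",k,"rig",rig(pt,k)-[0,.07])
for px in [(134,311),(228,311),(322,311),(176,566),(265,565),(352,567)]: print("mark",rig(p,pix2(w,*U(px,A),.062)))
print("tab",rig(p,pix2(w,*U((269,489),A),.1055)), "flange far edge",rig(p,pix2(w,*U((385,443),A),.064)))
print("tab top",rig(pt,pix2(t,*U((516,333),(215,140)),.1055)))
print("weight",rig(p,pix2(w,*U((310,170),A),.062)))
E
python3 fit2.py
```

```text
[ 0.54399925 -0.11186785 -0.18156652] [[-2.9, -0.8], [-1.1, 1.2], [2.2, -1.0], [1.4, 1.3], [0.5, 0.8]]
[ 0.54475191 -0.11263461 -0.18230185 -0.00556578] [[-0.4, -0.1], [0.6, -0.2], [0.2, -0.2], [-0.2, 0.1], [-0.2, 0.3]]
axis w [ 0.55663919 -0.04301851  0.088     ] axis t [ 0.5555704  -0.04321143  0.088     ]
knob [ 0.5488463  -0.00277273  0.106     ] rig rel axis [-0.014932    0.03817706]
knob top [ 0.54805098 -0.0037846   0.106     ] rig [-0.01448922  0.03743099]
mark [-0.03652415 -0.13567113]
mark [-0.03654159 -0.11066481]
mark [-0.03655903 -0.08565646]
mark [ 0.03627444 -0.13568585]
mark [ 0.03595688 -0.11051258]
mark [ 0.03654883 -0.0860177 ]
tab [-0.00120464 -0.08405772] flange far edge [-0.0005523  -0.07198303]
tab top [ 7.25300125e-05 -8.44461619e-02]
weight [-0.07330603 -0.08430877]
```

```bash
cat >> h.py <<'E'
YAW=-.181; AX=np.array([.556,-.0431])
EX=np.array([np.cos(YAW),np.sin(YAW)]); EY=np.array([-np.sin(YAW),np.cos(YAW)])
def kpos(phi,rad=.042): # phi clockwise from rig +y
    return AX+rad*(np.sin(phi)*EX+np.cos(phi)*EY)
def rf(v): return np.array([EX@v[:2],EY@v[:2],v[2]])
E
python3 - <<'E'
from workcell import r
from h import *
p=kpos(-.37)
r.set_gripper(.5,20)
r.goto([*p,.16],ori(np.pi/2+YAW))
r.servo_line([*p,.071],speed=.1,stop_force=10)
print(r.current_t(),r.current_ee_pos(),r.current_contact_force())
c=r.capture("wrist");cv2.imwrite("pics/w2.png",c["pixels"][:,:,::-1])
r.set_gripper(0,20)
print(r.current_t(),r.current_grip_width(),r.current_ee_pos(),rf(r.current_contact_force()))
c=r.capture("scene");crop(c,230,100,410,290,3,"pics/s2.png")
c=r.capture("wrist");cv2.imwrite("pics/w3.png",c["pixels"][:,:,::-1])
E
```

```text
4.4417 [ 0.54851078 -0.00193851  0.07162438] [-0.56853271 -0.38991922  0.26574072]
4.8333 0.20678097484527397 [ 0.54829972 -0.00153299  0.07145947] [-2.77662441  3.58193715  4.55834867]
```

View pics/w3.png

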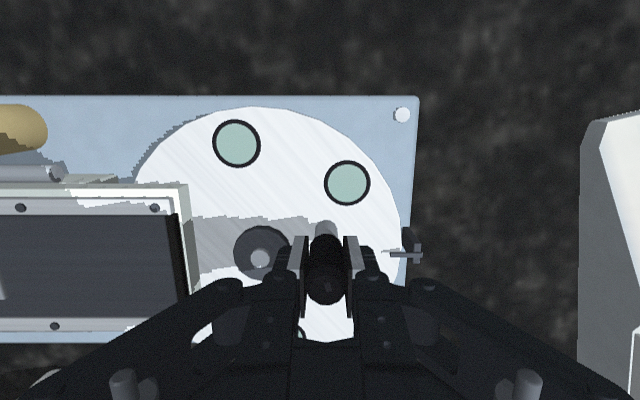

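View pics/s2.png

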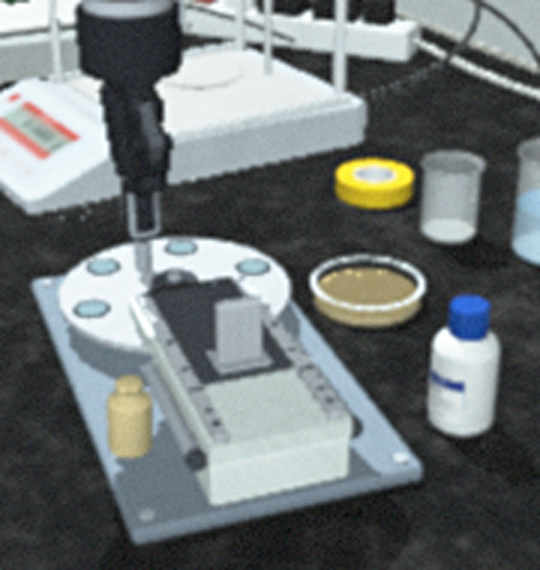

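```bash
python3 - <<'E'
from workcell import r
from h import *
phi=-.37
while phi<1.1-.01:
    phi+=.29
    st=r.servo_line([*kpos(phi),.071],speed=.06,stop_force=25)
    f=rf(r.current_contact_force());e=r.current_ee_pos()
    rad=np.array([np.sin(phi),np.cos(phi)]);tan=np.array([np.cos(phi),-np.sin(phi)])
    print(st,round(phi,2),"t",r.current_t(),"rad",round(rad@f[:2],1),"tan",round(tan@f[:2],1),"z",round(f[2],1),"err",np.round(e[:2]-kpos(phi),4),r.current_grip_width())
c=r.capture("wrist");cv2.imwrite("pics/w4.png",c["pixels"][:,:,::-1])
E
```

```text
False -0.08 t 5.2833 rad 2.3 tan 0.9 z 6.0 err [0.0007 0.    ] 0.20206844325371887
False 0.21 t 5.6333 rad 0.6 tan 1.1 z 6.8 err [ 0.0005 -0.0003] 0.20526601710887174
False 0.5 t 5.9833 rad -0.7 tan 0.7 z 7.7 err [ 0.0002 -0.0005] 0.19866366709300987
False 0.79 t 6.3333 rad -1.6 tan 0.1 z 6.9 err [-0.0001 -0.0007] 0.20224137215705248
False 1.08 t 6.6833 rad -3.4 tan 0.6 z 9.2 err [-0.0004 -0.0006] 0.20137832248679916
False 1.37 t 7.0333 rad -5.0 tan 0.8 z 9.8 err [-0.0007 -0.0005] 0.2001438299259514
```

View pics/w4.png

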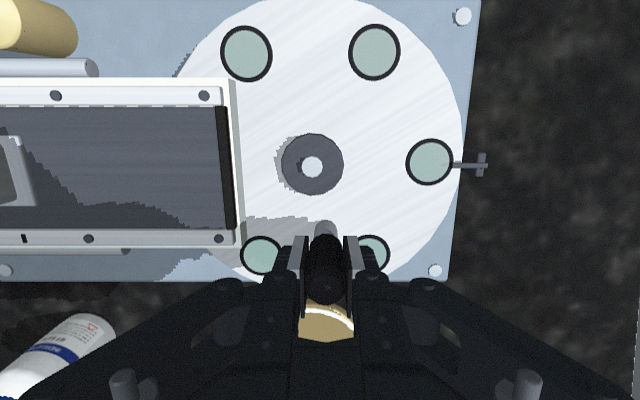

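```bash
python3 - <<'E'
from workcell import r
from h import *
phi=1.37; off=np.array([-.0005,.0003]); z=.0715   # rig-frame axis offset
while phi<6.0:
    phi+=.29
    p=kpos(phi)+off[0]*EX+off[1]*EY
    st=r.servo_line([*p,z],speed=.06,stop_force=25)
    f=rf(r.current_contact_force())
    rad=np.array([np.sin(phi),np.cos(phi)]);tan=np.array([np.cos(phi),-np.sin(phi)])
    fr=rad@f[:2]
    print(st,round(phi,2),"t",r.current_t(),"rad",round(fr,1),"tan",round(tan@f[:2],1),"z",round(f[2],1),np.round(off*1e3,2),round(r.current_grip_width(),3))
    if st: break
    off+=np.clip(fr*.00006,-.0003,.0003)*rad
    z=min(z+f[2]*.00003,.074)
print(off,z,r.current_ee_pos())
c=r.capture("wrist");cv2.imwrite("pics/w5.png",c["pixels"][:,:,::-1])
E
```

```text
False 1.66 t 7.4333 rad -1.8 tan -0.1 z 4.5 [-0.5  0.3] 0.204
False 1.95 t 7.7833 rad -1.9 tan 0.9 z 3.5 [-0.61  0.31] 0.203
False 2.24 t 8.1333 rad 0.9 tan 1.2 z 0.3 [-0.71  0.35] 0.202
False 2.53 t 8.4833 rad 0.8 tan -0.1 z -2.0 [-0.67  0.32] 0.197
False 2.82 t 8.8333 rad 1.0 tan 0.6 z -1.9 [-0.64  0.28] 0.2
False 3.11 t 9.1833 rad 2.1 tan 0.6 z -2.2 [-0.62  0.22] 0.205
False 3.4 t 9.5333 rad 1.2 tan 1.1 z -0.9 [-0.62  0.09] 0.202
False 3.69 t 9.8833 rad 3.4 tan -0.1 z -0.3 [-0.64  0.03] 0.206
False 3.98 t 10.2333 rad 2.8 tan 0.5 z 0.9 [-0.74 -0.15] 0.2
False 4.27 t 10.5833 rad 0.6 tan -0.1 z 0.4 [-0.87 -0.26] 0.205
False 4.56 t 10.9333 rad 0.6 tan 0.6 z -0.9 [-0.9  -0.28] 0.202
False 4.85 t 11.2833 rad 2.0 tan 1.4 z 1.1 [-0.93 -0.28] 0.202
False 5.14 t 11.6333 rad 2.8 tan 0.2 z 1.0 [-1.05 -0.27] 0.201
False 5.43 t 11.9833 rad 2.6 tan 0.4 z 0.1 [-1.21 -0.2 ] 0.204
False 5.72 t 12.3333 rad 2.1 tan 0.7 z -0.1 [-1.33 -0.09] 0.203
False 6.01 t 12.6833 rad 1.7 tan 0.5 z -0.8 [-1.4   0.02] 0.201
[-0.00142364  0.00011152] 0.07158292100036834 [ 0.55101247 -0.00105266  0.0715866 ]
```

View pics/w5.png

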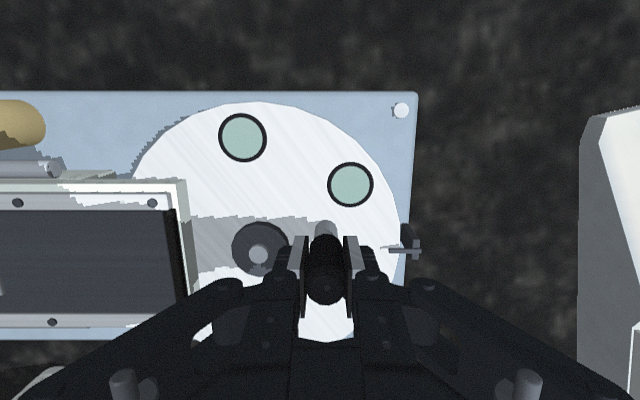

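```bash
python3 - <<'E'
from workcell import r
from h import *
off=np.array([-.0012,.0001]);z=.0715
for phi in [6.13,6.23,6.29,6.34,6.39,6.44,6.49]:
    p=kpos(phi)+off[0]*EX+off[1]*EY
    st=r.servo_line([*p,z],speed=.03,stop_force=8)
    f=rf(r.current_contact_force());e=r.current_ee_pos()[:2]-AX
    print(st,phi,"t",r.current_t(),"f rig",np.round(f,1),"tcp rig rel axis mm",np.round([EX@e*1e3,EY@e*1e3],1))
    if st or f[0]<-7: break
c=r.capture("wrist");np.save("w6.npy",c,allow_pickle=True);cv2.imwrite("pics/w6.png",c["pixels"][:,:,::-1])
E
```

```text
False 6.13 t 13.0583 f rig [0.3 1.7 0.5] tcp rig rel axis mm [-7.2 41.6]
False 6.23 t 13.35 f rig [ 1.   0.5 -0.6] tcp rig rel axis mm [-3. 42.]
False 6.29 t 13.6 f rig [-0.5  1.2  2.7] tcp rig rel axis mm [-0.9 42.1]
False 6.34 t 13.85 f rig [-10.7   1.3   8.6] tcp rig rel axis mm [-0.5 42.1]
```

View pics/w6.png

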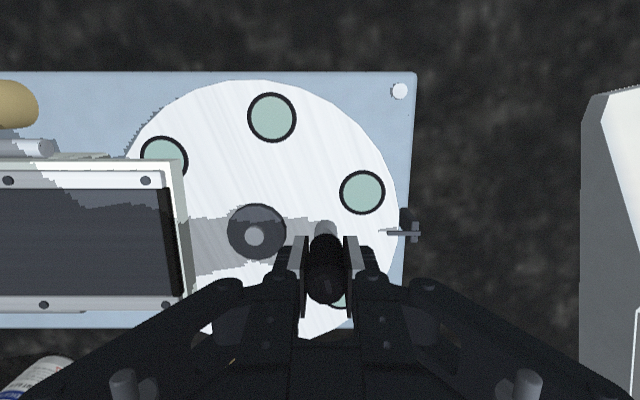

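```bash
python3 - <<'E'
from workcell import r
from h import *
e=r.current_ee_pos()
r.set_gripper(.5,20)
print(r.current_ee_pos()-e,r.current_contact_force())
r.servo_line([e[0],e[1],.16],speed=.15)
c=r.capture("wrist");np.save("w7.npy",c,allow_pickle=True);cv2.imwrite("pics/w7.png",c["pixels"][:,:,::-1])
p=AX-.155*EY-.001*EX
r.servo_line([*p,.16],speed=.15)
c=r.capture("top");np.save("t7.npy",c,allow_pickle=True);crop(c,215,140,400,285,4,"pics/t7.png")
c=r.capture("wrist");np.save("w8.npy",c,allow_pickle=True);cv2.imwrite("pics/w8.png",c["pixels"][:,:,::-1])
print(r.current_t(),r.current_ee_pos())
E
```

```text
[ 1.79476951e-03 -4.96618227e-04  3.31802755e-05] [-0.42715844  0.23058785  0.76944768]
16.625 [ 0.52723897 -0.19479557  0.15997521]
```

View pics/w7.png

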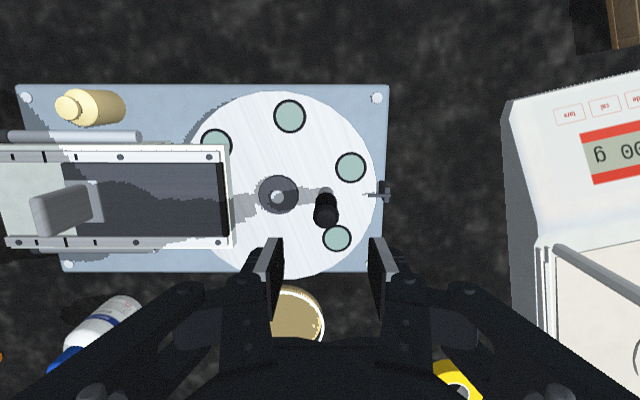

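View pics/w8.png

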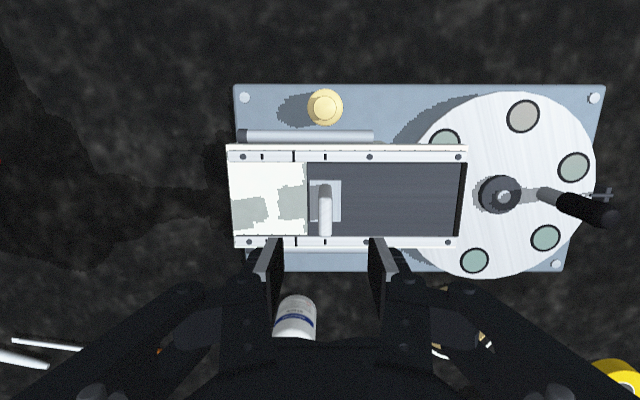

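View pics/t7.png

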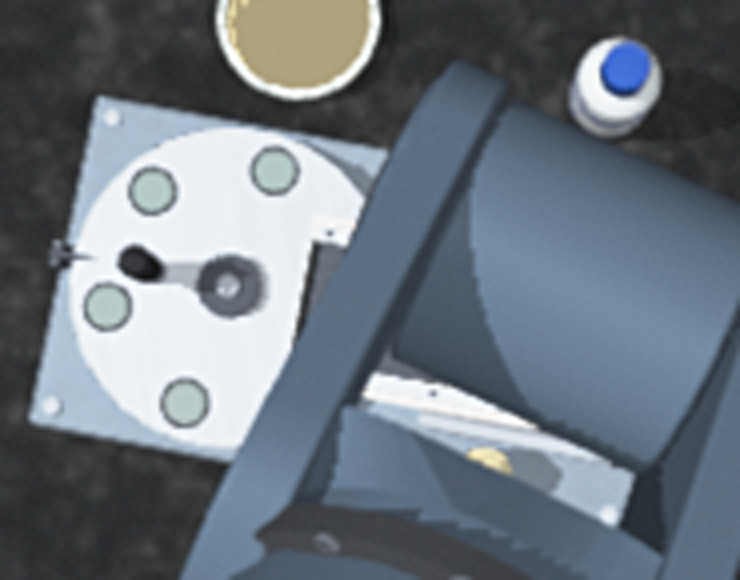

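```bash
python3 - <<'E'
from workcell import r
from h import *
p=AX-.155*EY-.001*EX
st=r.servo_line([*p,.072],speed=.08,stop_force=10)
print(st,r.current_t(),rf(r.current_contact_force()))
r.set_gripper(0,60); 
rel=lambda:(lambda e:np.round([EX@e*1e3,EY@e*1e3+70],2))(r.current_ee_pos()[:2]-AX)
print(r.current_grip_width()*85,rel(),np.round(rf(r.current_contact_force()),1))
c=r.capture("wrist");np.save("w9.npy",c,allow_pickle=True);cv2.imwrite("pics/w9.png",c["pixels"][:,:,::-1])
E
```

```text
False 17.875 [-0.60865044 -0.3071883   1.08328668]
8.965688178082093 [ -0.86 -84.88] [-1.7  2.4  5. ]
```

View pics/w9.png

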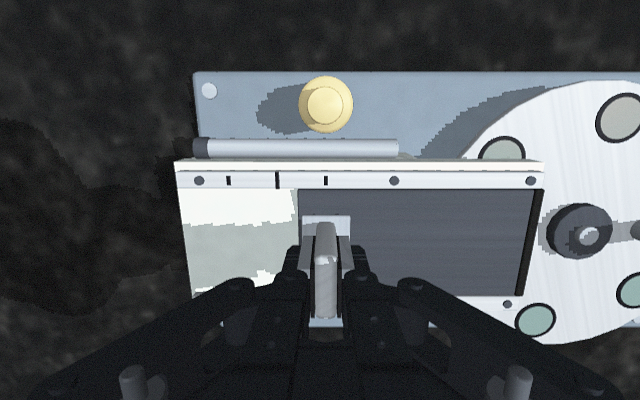

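```bash
python3 - <<'E'
from workcell import r
from h import *
rel=lambda:(lambda e:np.round([EX@e*1e3,EY@e*1e3+70],2))(r.current_ee_pos()[:2]-AX)
for y in [-.0847,-.0842,-.0837,-.0832,-.0827]:
    r.servo_line([*(AX+(y-.07)*EY-.001*EX),.072],speed=.01); r.pause(.1)
    f=rf(r.current_contact_force()); print(y,rel(),np.round(f,1))
    if f[1]<-6: break
for y in [-.0855,-.0865,-.088]:
    r.servo_line([*(AX+(y-.07)*EY-.001*EX),.072],speed=.01); r.pause(.1)
    print(y,rel(),np.round(rf(r.current_contact_force()),1))
print(r.current_t())
E
```

```text
-0.0847 [ -0.83 -84.86] [-2.4  0.5  5.2]
-0.0842 [ -0.83 -84.81] [-2.  -5.   4.7]
-0.0837 [ -0.85 -84.78] [-2.7 -7.4  5.9]
-0.0855 [ -0.86 -85.27] [-1.4  2.4  6.9]
-0.0865 [ -0.85 -86.22] [-1.6  2.9  6. ]
-0.088 [ -0.85 -87.7 ] [-1.4  2.8  6.7]
20.55
```

```bash
python3 - <<'E'
from workcell import r
from h import *
rel=lambda:(lambda e:np.round([EX@e*1e3,EY@e*1e3+70],2))(r.current_ee_pos()[:2]-AX)
y=-.1102
r.servo_line([*(AX+(y-.07)*EY-.001*EX),.072],speed=.02); r.pause(.4)
print(rel(),np.round(rf(r.current_contact_force()),1))
y+=(-109.87-rel()[1])/1e3
r.servo_line([*(AX+(y-.07)*EY-.001*EX),.072],speed=.01); r.pause(.4)
print(rel(),np.round(rf(r.current_contact_force()),1),r.current_grip_width()*85,r.current_t())
c=r.capture("wrist");np.save("w10.npy",c,allow_pickle=True);cv2.imwrite("pics/w10.png",c["pixels"][:,:,::-1])
c=r.capture("scene");crop(c,230,100,410,290,3,"pics/s10.png")
c=r.capture("top");crop(c,215,140,400,285,4,"pics/t10.png")
E
```

```text
[  -0.87 -109.55] [-1.3  6.5  6.8]
[  -0.9  -109.84] [-1.9  5.4  6.1] 9.391186676650184 22.8583
```

View pics/w10.png

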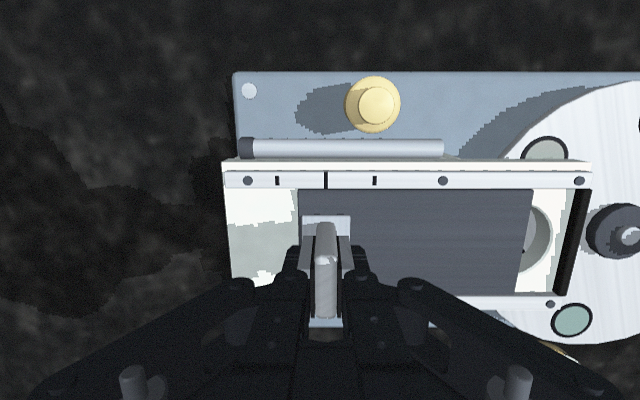

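View pics/s10.png

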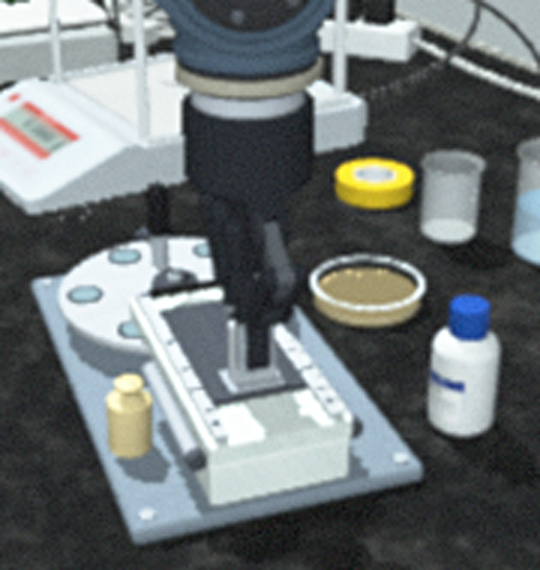

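View pics/t10.png

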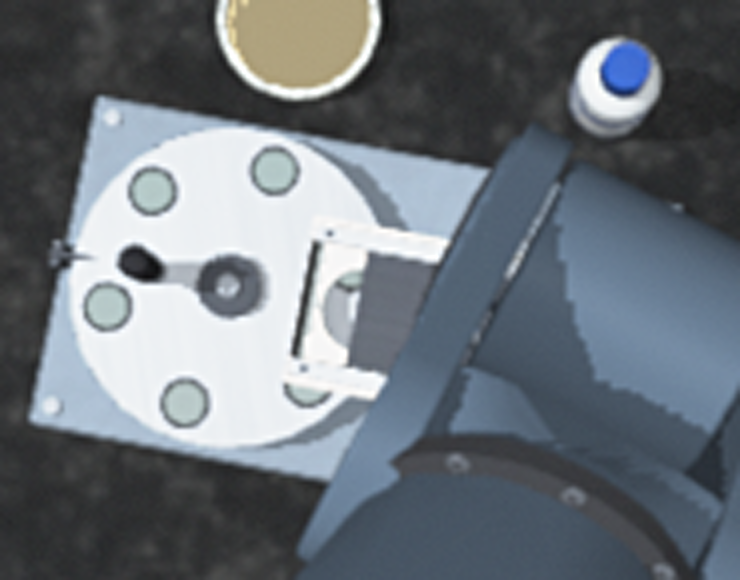

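```bash
python3 - <<'E'
from workcell import r
from h import *
r.finish_job()
E
```

```text
the job is handed in; nothing more can be done
```

The job is done and handed in at about 23 s of the 54 s allowed, with the gripper still holding the shutter half open.

- **Wheel:** with the shutter left shut, I gripped the crank knob and turned the wheel clockwise about 6.65 rad, past the pointer once. It met its stop when the knob reached the pointer again, with about 11 N push-back at the tool. Pictures after I let go show the knob at the pointer.
- **Shutter:** I gripped the tab, felt for the shut stop, and then slid it 25.0 mm by the arm's position reading. In the wrist picture the tab is level with the middle mark. The force along the slide read 5.4 to 6.5 N, which fits the 6 N expected at half travel.
- **Objects left alone:** the weight, the bottle and the petri dish look unmoved in the last pictures.
- **Checks that disagreed:** the scene camera's rig position was about 12 mm off from the top camera's. I used the top and wrist cameras, which agreed to about 1 mm, and contact at both stops confirmed them.

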